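# Check the tall bottle in at the workshop dock

## Robot

A 7-joint arm with a two-finger parallel gripper is mounted at the origin on the work surface. World frame = base frame: x ahead of the robot, y to its left, z up, the work surface at z = 0. Lengths are in mm, angles in rad, forces in N, time in s.
With the tool pointing down it reaches from about 400 to 900 mm from the base axis. Payload 5.6 kg.
Tool frame: the origin (TCP) lies midway between the tips of the shut fingers; the grasp point (between the pads) lies 19 mm behind it; x points along the fingers, y is the direction in which the jaws open and shut, and the axes are right-handed (so a half turn about x gives the same grasp; the last joint's range is limited). The gripper opens to 92 mm and grips with 3 to 60 N. Pads are 20 mm wide; open, the fingers measure 128 mm over their backs; the gripper's body (75 mm by 189 mm) begins 69 mm behind the grasp point.
Start: joints at [1.122, 0.468, -0.012, 1.603, 0.006, 1.071, -0.056], TCP at [256.551, -597.236, 214.592] pointing down, gripper open.
Joint ranges: [-2.53, 2.53], [-0.31, 2.02], [-1.57, 1.55], [0.28, 2.44], [-1.29, 4.43], [0.15, 1.84], [-2.92, 2.92]. Speed limits (rad/s): [2.57, 2.57, 3.14, 3.14, 3.14, 3.14, 3.14].

## Interface

Orientations are given as a rotation vector (axis times angle).
In Python, from cell import robot, grip, kin, viewer gives the robot as it stands. Calls block until the motion is done:
- robot.movep(position, orientation): joint-space move of the TCP to a pose.
- robot.servo_line(position, feed=150, rotation=None): straight line of the TCP; rotation=None keeps the orientation; feed is the mean speed in mm/s.
- robot.goto_joints(angles): joint-space move.
- grip(opening, newtons=None): opening from 0.0 (shut) to 1.0 (fully open); newtons is the grip in N (None keeps the last); returns when the fingers have stopped.
- robot.hold(seconds).
- kin.ik(position, orientation): joint angles nearest the present ones, or None.
- robot.observe(): the state.
- viewer.read_camera(name): name is "scene" or "top"; returns the picture (400x640x3 uint8, red, green, blue); there is no depth.
- viewer.camera_info(name): a dict with "camera_matrix" (3x3 intrinsics, pixels), "R" (3x3) and "t" (3): a world point X has camera coordinates R X + t. Camera axes: x right, y down, z forward; pixel columns grow to the right and rows downward; lengths in mm; the calibration is good to about 2 mm. A picture is of the moment at which its call begins. camera_info takes no time and is no camera call.
A pose or a line that the arm cannot do raises robot.IKError and nothing moves.
- robot.job_done(): hands the job in, once; it reports no verdict.
Trained networks look in the newest picture that a camera, given by its name, has taken for a name from the list of things; names that differ only in an ending like _2 or _b are one class to them, and where a whole thing is asked for, a point or a joint stands for the part that bears it (a point fixed in the world has none). Each returns a list of dicts, best first, with "confidence" (0 to 1); they miss things now and then, are a little off and sometimes report something else, mostly with a low value. They report only what shows in the picture. A call takes as long as a camera call. They do not tell look-alikes from the thing itself.
- viewer.silhouettes(name, camera): "mask" (400x640 bool, what is visible of it).
- viewer.pinpoint(name, camera): "at" ([x, y, z] in mm, in the coordinates of the camera as it stood for that picture, good to about 4 mm: a listed point, or the origin of a listed thing).
The state is a dict: "t": time; "joints": joint angles; "joint_velocities": joint speeds; "joint_torque": joint torques, N m; "tcp_pos": TCP position; "tcp_rot": TCP orientation; "contact_force": force on the tool from outside, world axes, zero at the start; "wrist_torque": the same for the moment, N m; "grip_width": opening from 0.0 (shut) to 1.0 (fully open).
Only numpy, scipy, OpenCV 4.12 (cv2) and the standard library are available. Lean on these libraries where they do the work, as an engineer would, in place of code of your own. Each camera call takes 0.05 s, during which the arm holds its last target.

## Task

Check the tall blue bottle in: push it with the fingers low on its body so that it slides upright along the table into the open bay of the grey dock, fully home against the back stop, then press the dock's green button all the way down and let it go. Do not grip, lift or tip the bottle, push it only on its lower half, and leave the other things on the table where they are.

Things in the scene. Friction and masses are not known exactly. Their poses are not given: they have to be found in the camera images.
- bottle: Tall blue long-necked bottle, white label band, orange cap; loose, upright, about 400 g. 235 mm tall; body 64 mm in diameter up to 75 mm, tapering to 32 mm at 150 mm; slim neck, cap 34 mm. Origin: centre of its underside; z up. It may topple if pushed more than about 40 mm above the table; pushed lower it slides with 1.5 to 4 N and stops with the push.
- dock: Grey dock fixed to the table: a U-shaped bay of walls 22 mm high, green inside, no floor step, a flat control box behind it. Origin: on the table, where the bottle's underside centre is when home and midway between the side walls. The bay opens to the dock's -x: the bottle goes in along +x. Back stop's face at x = +32 mm; side walls' inner faces at y = +46 and -46 mm, from x = -20 mm to the stop.
- button_top (a point): Top centre of the round green push button (28 mm diameter), pressed straight down, at dock x = 115, y = 60 mm on the dock's control box, which is 30 mm high and covers dock x = 44 to 154 mm, y = -55 to 95 mm.
- button (a joint): Travel of the green button: 0 released, 0.006 m fully down; sprung, fully down takes 5 N, comes back up when let go.
- tub: Clear plastic tub, 100 mm across, 75 mm high; leave alone. Origin: centre of its underside.
- jug: White measuring jug with handle, 110 mm across, 150 mm high; leave alone. Origin: centre of its underside.
- battery_box: Small black box 70 x 45 x 30 mm; leave alone. Origin: centre of its underside.
- books: Blue stack of books 210 x 160 x 45 mm; leave alone. Origin: centre of its underside.
- jar: Jar with yellow cap, 70 mm across, 85 mm high; leave alone. Origin: centre of its underside.
- bowl: Yellow bowl, 130 mm across, 50 mm high; leave alone. Origin: centre of its underside.
Things that resemble listed ones, but are neither listed nor needed, are in the scene too. Several things look just like the dock: the one meant starts farthest to the robot's left.

How it is judged (in metres and radians):
On the way, in this order (a step that is already met when the one before it is completed fails the run):
1. the bottle stands upright in the bay, home against the back stop (x of bottle in the frame of dock between -0.008 and 0.006 m and y of bottle in the frame of dock between -0.02 and 0.02 m and angle between bottle's own z axis and vertical below 0.06 rad and height (world z) of bottle below 0.006 m), for 0.2 s.
2. the green button is pressed down with the bottle home (all of step 1 and value of joint button above 0.0045 m), for 0.05 s.
At the end, for the whole second after the job is handed in: The bottle stands still and upright (within 0.06 rad) on the table in the bay, within 8 mm of touching the back stop and within 20 mm of the bay's midline; the button has been pressed at least 4.5 mm after the bottle came home, and is released again (all of step 1 and value of joint button below 0.002 m and linear speed of bottle below 0.01 m/s).
It fails at once if the bottle tips by more than 15 degrees (angle between bottle's own z axis and vertical above 0.26 rad).
It fails at once if the bottle is lifted off the table (height (world z) of bottle above 0.015 m).
It fails at once if the bottle is taken between the fingers (horizontal distance between the grasp point and bottle below 0.018 m and contact force between the fingers and bottle above 0.5 N).
It fails at once if the fingers push the bottle on its upper half (height (world z) of the grasp point above 0.12 m and contact force between the fingers and bottle above 0.5 N).
It fails at once if another thing on the table is moved by more than 20 mm (distance of any of tub, jug, battery_box, books, jar, bowl from where it was at the start of the episode above 0.02 m).
It also fails if it takes over 61 s, if anything falls off the work surface, if the arm or the gripper's body presses on something with over 40 N, if the wrist force passes 120 N, or if a joint passes its speed limit or range.

## Working session

There is one attempt and no reset: what is moved stays moved. The work goes in short steps, each a Python script; the robot and the scene stay as the last script left them, time stands still between calls to the robot, and variables do not carry over. Pictures are saved under pics/ and viewed, and the job is handed in when it is done.

```bash
ls; mkdir -p pics; python3 - <<'E'
from cell import robot, grip, kin, viewer
import cv2, numpy as np
for n in ("scene","top"):
    im=viewer.read_camera(n); cv2.imwrite(f"pics/{n}0.png",im[:,:,::-1])
    ci=viewer.camera_info(n); R=np.array(ci["R"]);t=np.array(ci["t"]); print(n,ci["camera_matrix"],-R.T@t)
    for k in ("bottle","dock","button_top","tub","jug","battery_box","books","jar","bowl"):
        for d in viewer.pinpoint(k,n):
            print(k,round(d["confidence"],2),np.round(R.T@(np.array(d["at"])-t)))
o=robot.observe(); print(o["t"],o["tcp_pos"],o["tcp_rot"],o["grip_width"])
E
```

```text
pics
scene [[380.55807306   0.         312.11340132]
 [  0.         380.55807306 192.42755547]
 [  0.           0.           1.        ]] [1317.90948269 -288.32772432  799.20975521]
bottle 0.93 [483. -65.   3.]
dock 0.77 [567.  76.  -2.]
dock 0.77 [ 648. -285.    1.]
button_top 0.59 [ 238. -221.   51.]
button_top 0.57 [545. 205.  48.]
button_top 0.42 [ 660. -155.   51.]
tub 0.85 [360. 293.  -1.]
jug 0.64 [641. 435.   4.]
jug 0.63 [ 537. -438.   -1.]
battery_box 0.96 [ 538. -437.   -1.]
books 0.93 [409. 562.  -3.]
jar 0.7 [ 738. -413.    2.]
bowl 0.59 [768.  46.  -4.]
top [[437.61078841   0.         326.25511544]
 [  0.         437.61078841 193.56817972]
 [  0.           0.           1.        ]] [ 227.18122251   51.64401447 1635.1721425 ]
bottle 0.84 [478. -63.  -2.]
bottle 0.37 [767.  46.  -2.]
dock 0.96 [563.  77.  -2.]
dock 0.74 [ 650. -282.   -2.]
dock 0.72 [ 286. -340.   -2.]
button_top 0.61 [542. 209.  49.]
button_top 0.46 [ 239. -221.   48.]
button_top 0.37 [ 655. -153.   50.]
tub 0.74 [360. 301.  -3.]
jug 0.92 [638. 435.  -2.]
battery_box 0.62 [ 534. -436.    3.]
books 0.56 [408. 567.  -0.]
jar 0.79 [ 732. -411.    3.]
bowl 0.91 [766.  44.  -2.]
1.0 [ 256.55737829 -597.22795111  214.62086462] [ 1.99826311  0.41094675 -1.9982355 ] 0.9992177771680867
```

View pics/scene0.png

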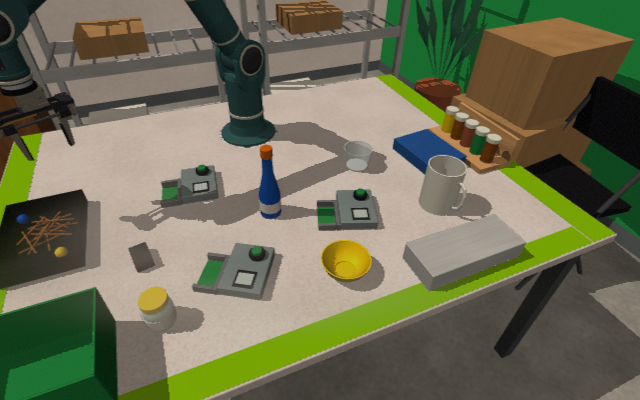

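View pics/top0.png

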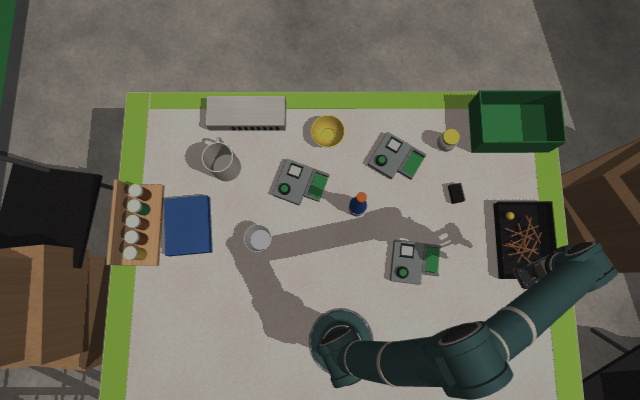

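The tall blue bottle is at scene (270,185) and top (358,205). There are three dock look-alikes in the top view: (300,182), (395,155) and (408,260). The robot's left is +y, which is image left here, so the one at (300,182) is meant (y≈77, against −283 and −340). I'll confirm this in a crop and refine the yaw.

```bash
cat > h.py <<'E'
from cell import robot, grip, kin, viewer
import cv2, numpy as np
from scipy.spatial.transform import Rotation as Ro
def cam(n):
    ci=viewer.camera_info(n); return np.array(ci["camera_matrix"]),np.array(ci["R"]),np.array(ci["t"])
def ray(n,uv,z):
    K,R,t=cam(n); d=R.T@np.linalg.inv(K)@np.array([uv[0],uv[1],1.]); c=-R.T@t
    return c+d*(z-c[2])/d[2]
def proj(n,X):
    K,R,t=cam(n); p=K@(R@np.array(X,float)+t); return p[:2]/p[2]
def find(k,n):
    K,R,t=cam(n); return [(round(d["confidence"],2),np.round(R.T@(np.array(d["at"])-t),1)) for d in viewer.pinpoint(k,n)]
def tool(yaw,tilt):
    # fingers point down, tilted by tilt toward heading yaw; jaws (y) perpendicular to heading, horizontal
    h=np.array([np.cos(yaw),np.sin(yaw),0]); x=np.sin(tilt)*h-np.cos(tilt)*np.array([0,0,1.])
    y=np.cross([0,0,1.],h); z=np.cross(x,y)
    return np.c_[x,y,z]
def rv(M): return Ro.from_matrix(M).as_rotvec()
def shot(n,f,box=None,s=1):
    im=viewer.read_camera(n)[:,:,::-1].copy()
    if box: im=cv2.resize(im[box[1]:box[3],box[0]:box[2]],None,fx=s,fy=s,interpolation=cv2.INTER_CUBIC)
    cv2.imwrite(f"pics/{f}.png",im)
E
python3 - <<'E'
from h import *
im=viewer.read_camera("top")[:,:,::-1].copy()
B=np.array([480,-64.]);
D=np.array([565,76.5]); bt=np.array([543.5,207])
y0=np.arctan2(*(bt-D)[::-1])-np.arctan2(60,115); print("yaw from button",np.degrees(y0))
for s in viewer.silhouettes("dock","top"):
    m=s["mask"].astype(np.uint8); c,_=cv2.findContours(m,0,1); c=max(c,key=cv2.contourArea)
    r=cv2.minAreaRect(c); P=[ray("top",p,25)[:2] for p in cv2.boxPoints(r)]
    print(round(s["confidence"],2),np.round(r[0]),[round(np.degrees(np.arctan2(*(P[i+1]-P[i])[::-1])),1) for i in range(3)],[round(np.linalg.norm(P[i+1]-P[i])) for i in range(2)])
def dk(x,y,z,yaw): return [D[0]+x*np.cos(yaw)-y*np.sin(yaw),D[1]+x*np.sin(yaw)+y*np.cos(yaw),z]
s=8; x0,y1=255,140
big=cv2.resize(im[y1:y1+75,x0:x0+95],None,fx=s,fy=s,interpolation=cv2.INTER_CUBIC)
def L(pts,c):
    p=np.array([((proj("top",q)-[x0,y1]+.5)*s) for q in pts]).astype(int); cv2.polylines(big,[p],True,c,1)
L([dk(x,y,30,y0) for x,y in((44,-55),(154,-55),(154,95),(44,95))],(0,0,255))
L([dk(x,y,22,y0) for x,y in((-20,-46),(32,-46),(32,46),(-20,46))],(255,0,255))
cv2.imwrite("pics/crop1.png",big)
# reach checks
for tilt in (30,40,50):
  for yaw in (60,72):
    u=np.array([np.cos(np.radians(yaw)),np.sin(np.radians(yaw))])
    print(tilt,yaw,[kin.ik([*(p-u*k),z],rv(tool(np.radians(yaw),np.radians(tilt)))) is not None for p,k,z in ((B,90,200),(B,90,18),(B,35,18),(D,35,18),(D,80,280))])
E
```

```text
yaw from button 71.80268207981229
0.8 [415. 263.] [np.float64(-8.6), np.float64(-97.0), np.float64(170.3)] [151, 175]
0.7 [300. 184.] [np.float64(-19.1), np.float64(-111.1), np.float64(159.8)] [157, 183]
0.59 [396. 159.] [np.float64(-31.0), np.float64(-122.6), np.float64(148.1)] [159, 175]
30 60 [True, True, True, True, True]
30 72 [True, True, True, True, True]
40 60 [True, True, True, True, True]
40 72 [True, True, True, True, True]
50 60 [True, True, True, True, True]
50 72 [True, True, True, True, True]
```

View pics/crop1.png

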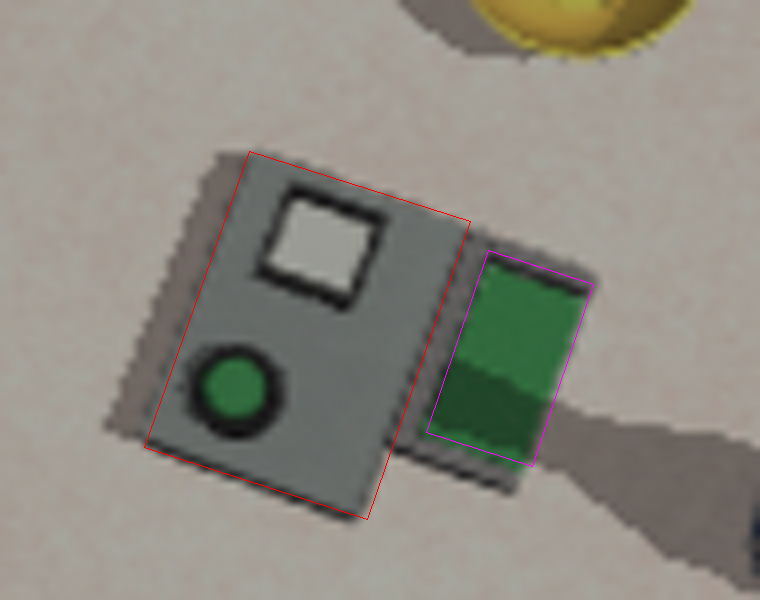

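The outlined dock at top (300,182) fits the box, button and bay to about 2 mm, with a yaw of about 71.3°. It is the leftmost (largest y), so it's the one meant. Next I'll bring a tilted cradle (fingers about 40 mm apart) behind the bottle. The tilt keeps the gripper body off the bottle's upper part.

```bash
cat >> h.py <<'E'
B=np.array([480,-64.]); D=np.array([565,76.5]); YAW=np.radians(71.3); u=np.array([np.cos(YAW),np.sin(YAW)]); v=np.array([-u[1],u[0]])
T=rv(tool(YAW,np.radians(40)))
print("bottle in dock",(B-D)@u,(B-D)@v)
E
python3 - <<'E'
from h import *
grip(40/92)
p=B-u*110
robot.movep([*p,200],T)
robot.servo_line([*(B-u*95),18],feed=150)
o=robot.observe(); print(o["t"],o["tcp_pos"],o["contact_force"],o["grip_width"]*92)
shot("scene","s1",(150,80,420,280),2.9); shot("top","t1",(260,120,470,270),3.7)
print(find("bottle","top"),find("bottle","scene"))
E
```

```text
bottle in dock -160.33514822309954 35.466748431124905
5.275 [ 449.93209463 -154.38076735   18.58145295] [ 0.5757127  -0.038797    1.00584186] 39.98279290958723
[(0.76, array([479.2, -64.1,  -5.8]))] [(0.64, array([480.5, -65.9,   2.5]))]
```

View pics/s1.png

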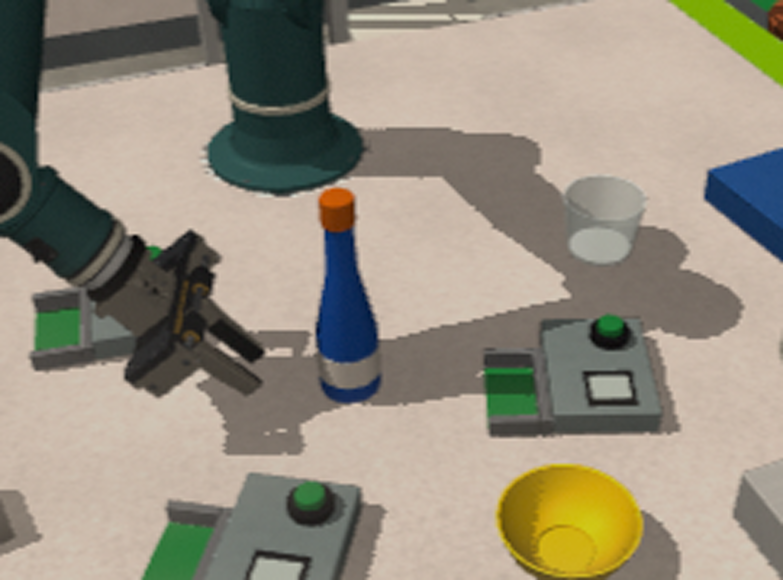

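View pics/t1.png

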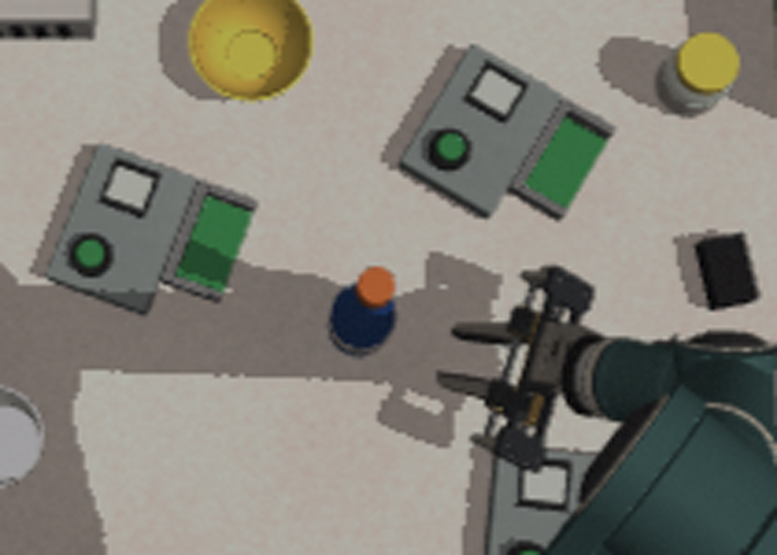

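The fingers straddle the push line at low height, well clear of the bottle (crop cap (375,285), tips about (450,355)). Now I'll push.

```bash
python3 - <<'E'
from h import *
def rep(s):
    o=robot.observe(); p=o["tcp_pos"][:2]; print(s,round(o["t"],2),"tcp dock",np.round([(p-D)@u,(p-D)@v],1),round(o["tcp_pos"][2],1),"F",np.round(o["contact_force"],1))
def go(x,y,f,z=18): robot.servo_line([*(D+u*x+v*y),z],feed=f); rep((x,y))
bx,by=-160.3,35.5
go(bx-45,by,100); go(bx-30,by,25)
# diagonal to bottle at dock x=-100
go(-95-33,by*0.45,40)
shot("scene","s2",(150,80,420,280),2.9); shot("top","t2",(260,120,470,270),3.7)
for n in("top","scene"):
    for c,X in find("bottle",n): print(n,c,X,(X[:2]-D)@u,(X[:2]-D)@v)
E
```

```text
bottle in dock -160.33514822309954 35.466748431124905
(-205.3, 35.5) 6.12 tcp dock [-205.3   35.5] 18.0 F [ 0.3 -0.   0.2]
(-190.3, 35.5) 6.88 tcp dock [-190.5   35.2] 18.0 F [ 0.4 -2.   0.2]
(-128, 15.975) 8.66 tcp dock [-128.1   16. ] 18.0 F [-1.8 -1.2 -0.7]
top 0.79 [514.5  -9.9  -3.1] -98.02992402183355 20.133156639572004
scene 0.59 [517.9 -12.2   2.9] -99.11842349265812 16.175231816888477
```

View pics/s2.png

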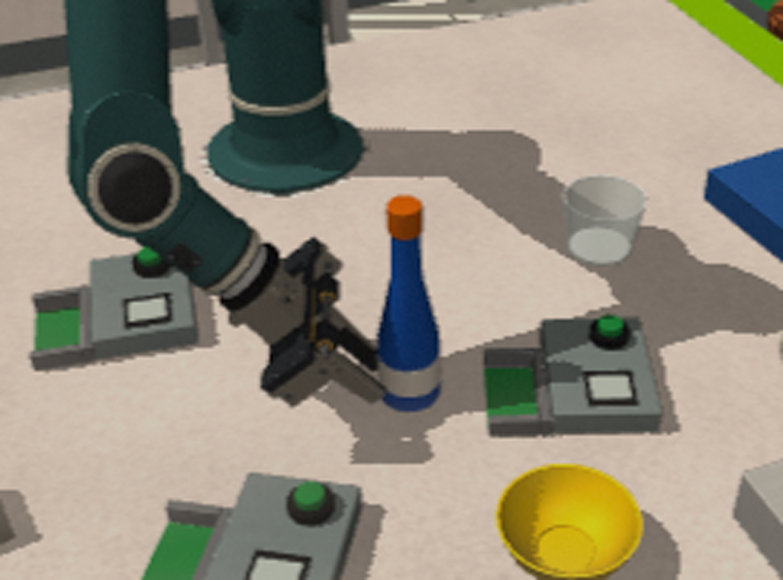

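View pics/t2.png

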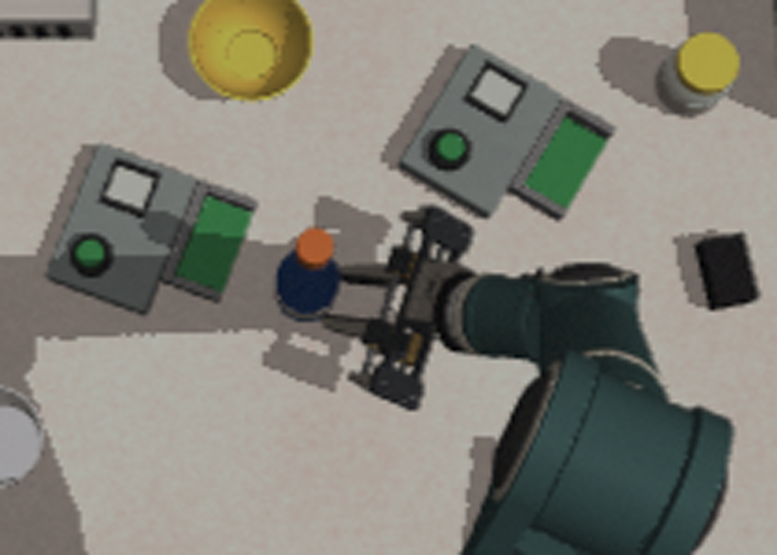

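The bottle is upright and seated in both fingers, about 30 mm ahead of the TCP. I'll finish the diagonal, then go straight in until the force rises at the stop.

```bash
python3 - <<'E'
from h import *
def F():
    o=robot.observe(); p=o["tcp_pos"][:2]; f=o["contact_force"]
    return o["t"],np.round([(p-D)@u,(p-D)@v],1),-float(f[:2]@u),np.round(f,1)
def go(x,y,f,z=18): robot.servo_line([*(D+u*x+v*y),z],feed=f)
go(-85,0,40); print(F())
go(-42,0,40); print(F())
x=-42
while x<-20:
    x+=1.5; go(x,0,15); r=F(); print(round(x,1),r[0],r[1],round(r[2],1))
    if r[2]>6: break
for n in("top","scene"):
    shot(n,n+"3",(150,80,420,280) if n=="scene" else (250,120,400,230),2.9 if n=="scene" else 5)
    for c,X in find("bottle",n): print(n,c,X,(X[:2]-D)@u,(X[:2]-D)@v)
E
```

```text
bottle in dock -160.33514822309954 35.466748431124905
(10.1583, array([-84.9,   0.1]), 0.7504033697665731, array([-1.8, -0.2, -1.1]))
(11.3833, array([-41.8,   0.2]), 0.7495794266291903, array([-1.3, -0.4, -0.1]))
-40.5 11.6333 [-40.7  -0. ] 2.3
-39.0 11.8833 [-39.   -0.1] 2.6
-37.5 12.1333 [-37.4  -0.1] 1.6
-36.0 12.3833 [-35.8  -0. ] 1.2
-34.5 12.6333 [-34.3  -0. ] 1.5
-33.0 12.8833 [-32.8   0. ] 1.3
-31.5 13.1333 [-31.3   0. ] 2.1
-30.0 13.3833 [-29.8   0. ] 1.3
-28.5 13.6333 [-29.1  -0.1] 4.0
-27.0 13.8833 [-28.7  -0.4] 8.2
top 0.68 [563.4  78.8  -5.5] 1.665602853878774 2.2529463227407223
top 0.21 [768.1  43.4  -1.8] 33.763838194557344 -202.99069739860434
scene 0.71 [565.1  75.7   0.7] -0.7257069231382454 -0.35121142024316465
scene 0.3 [567.   77.    0.9] 1.1148311200443672 -1.7341140601992193
```

View pics/scene3.png

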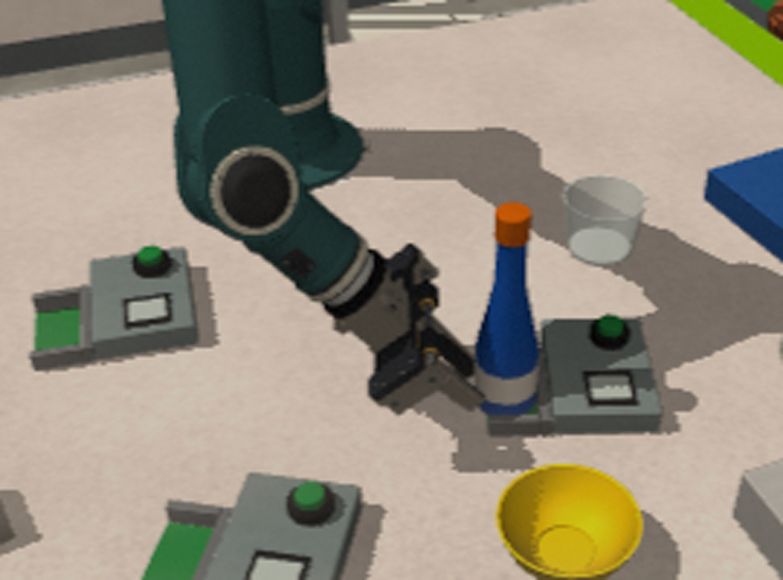

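View pics/top3.png

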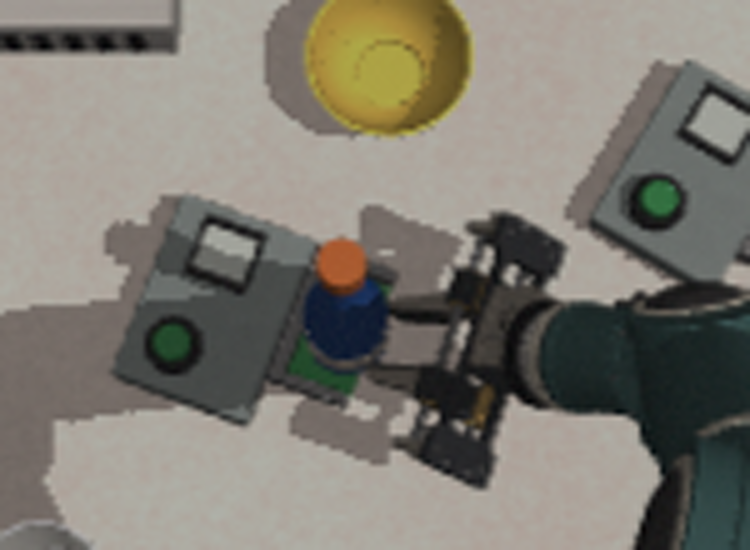

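The force rose at the expected point (TCP x −29, bottle x≈0). The pictures show the bottle upright against the stop and midway between the walls. Next I'll back off, lift, and go over to the button with the fingers shut.

```bash
python3 - <<'E'
from h import *
robot.hold(0.3)
robot.servo_line([*(D-u*34),18],feed=20)
robot.servo_line([*(D-u*110),18],feed=120)
for n in("top","scene"):
    viewer.read_camera(n)
    for c,X in find("bottle",n)[:1]: print(n,c,X,(X[:2]-D)@u,(X[:2]-D)@v)
robot.servo_line([*(D-u*110),310],feed=200)
grip(0.0)
bt=np.array([544,206.]); V=rv(tool(np.pi/2,0))
for z in (310,100,40): print(z,kin.ik([*bt,z],V) is not None)
robot.servo_line([*(D-u*110),310],feed=200,rotation=V)
robot.servo_line([*bt,310],feed=200)
robot.servo_line([*bt,90],feed=150)
o=robot.observe(); print(o["t"],o["tcp_pos"],o["contact_force"],o["grip_width"])
for n in("top","scene"):
    shot(n,n+"4",(200,60,470,260) if n=="scene" else (230,110,400,240),2.9 if n=="scene" else 4.5)
    print(n,find("bottle",n)[:2],find("button_top",n)[:3], proj(n,[*bt,48]))
E
```

```text
bottle in dock -160.33514822309954 35.466748431124905
top 0.58 [563.3  79.4  -1.4] 2.201867721467824 2.5400351448667555
scene 0.74 [563.3  77.    3.5] -0.0714369451226502 1.77056396746113
310 True
100 True
40 True
23.7917 [544.53951619 206.13169398  90.76413596] [ 0.7029121   0.28975326 -0.28191296] 0.0066774495699359355
top [(0.81, array([562.2,  80.4,  -1.7]))] [(0.5, array([ 656.6, -152.2,   50.3])), (0.48, array([ 240.7, -218.7,   47.7]))] [284.65706352 188.86956267]
scene [(0.57, array([563. ,  77.9,   2. ]))] [(0.61, array([ 242.1, -222. ,   53.8])), (0.56, array([548.7, 204.7,  51.4])), (0.49, array([ 659. , -153.5,   54.9]))] [359.53732483 190.73421231]
```

View pics/scene4.png

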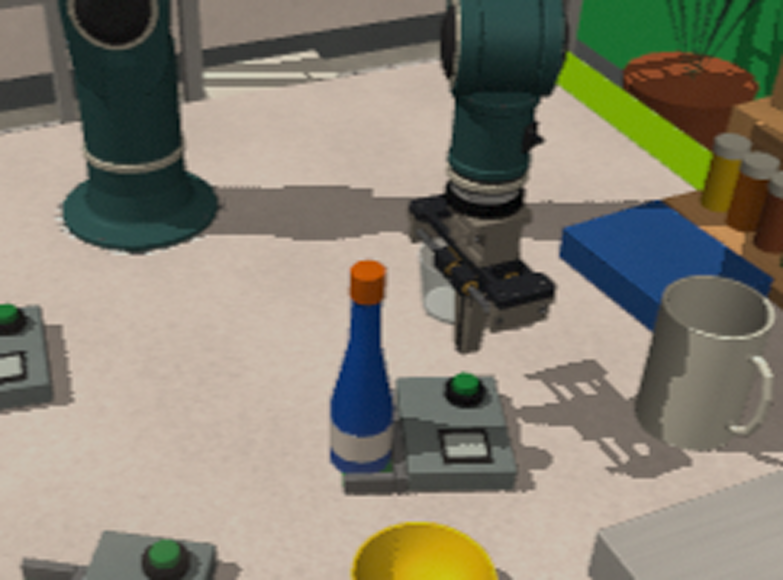

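View pics/top4.png

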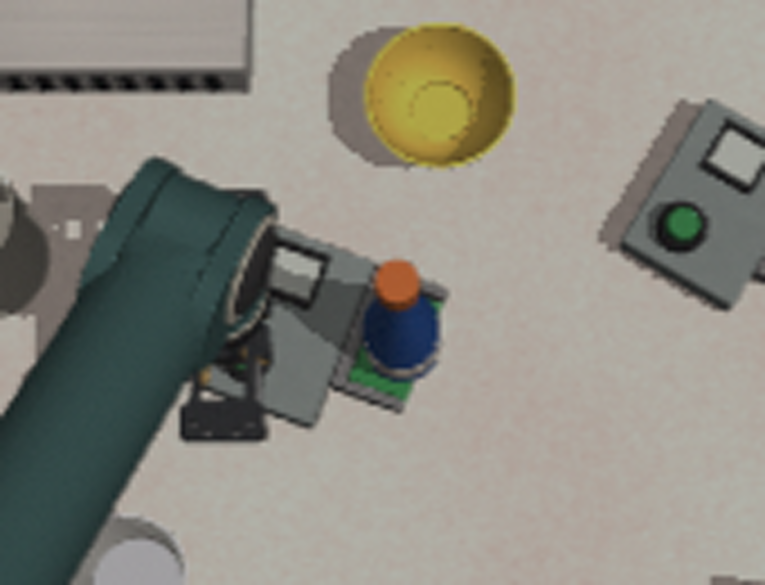

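The shut fingers are directly above the green button (scene crop (465,385)), and the bottle is still home. I'll press while watching force and travel.

```bash
python3 - <<'E'
from h import *
bt=np.array([544.5,205.5]); 
robot.servo_line([*bt,56],feed=60)
f0=robot.observe()["contact_force"][2]
z=56
while z>32:
    z-=1; robot.servo_line([*bt,z],feed=15); o=robot.observe(); f=o["contact_force"][2]-f0; print(z,round(o["tcp_pos"][2],2),round(f,1),end=" | ")
    if f>14: break
robot.hold(0.3); o=robot.observe(); print("\nheld",o["tcp_pos"],o["contact_force"])
shot("scene","s5",(280,110,430,230),5)
E
```

```text
bottle in dock -160.33514822309954 35.466748431124905
55 55.21 -1.4 | 54 54.01 -0.7 | 53 52.92 -1.0 | 52 52.12 0.9 | 51 51.08 0.9 | 50 50.06 1.5 | 49 49.07 2.1 | 48 48.05 2.9 | 47 47.05 4.4 | 46 46.42 6.5 | 45 46.3 14.5 | 
held [544.6751372  205.49243773  46.31033816] [-2.77701718 -0.25434299 15.27470215]
```

View pics/s5.png

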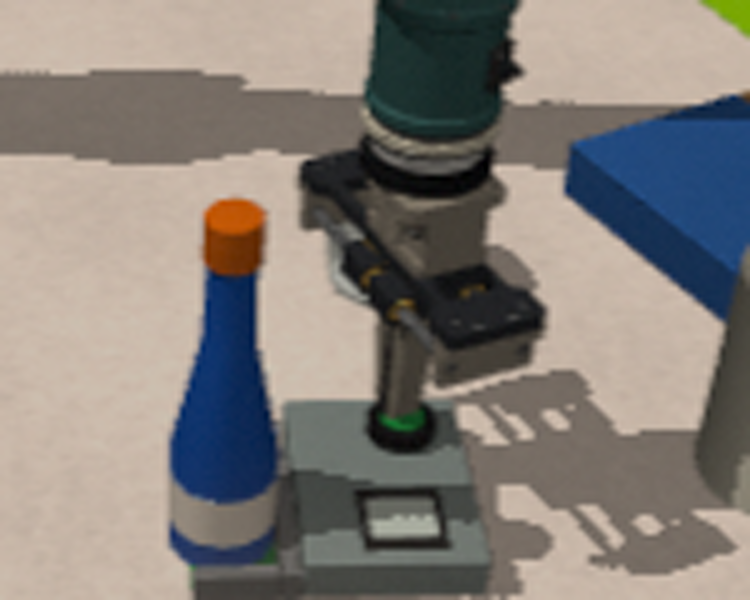

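The spring force ramped from about z 52.3 to 46.4 (6 mm, about 6 N) and then hit a hard stop, so the button is fully down. Now I'll release it and check.

```bash
python3 - <<'E'
from h import *
robot.servo_line([544.5,205.5,60],feed=40)
robot.servo_line([544.5,205.5,150],feed=120); robot.hold(0.3)
print(robot.observe()["t"],robot.observe()["contact_force"])
for n in("scene","top"):
    shot(n,n+"6")
    for k in("bottle","button_top","tub","jug","battery_box","books","jar","bowl"): print(n,k,[(c,list(X)) for c,X in find(k,n)])
E
```

```text
bottle in dock -160.33514822309954 35.466748431124905
29.6333 [0.0694507  0.09589371 0.40626048]
scene bottle [(0.8, [np.float64(565.2), np.float64(79.7), np.float64(6.7)])]
scene button_top [(0.55, [np.float64(658.8), np.float64(-156.3), np.float64(49.1)]), (0.53, [np.float64(549.0), np.float64(205.1), np.float64(50.0)]), (0.41, [np.float64(242.0), np.float64(-221.8), np.float64(51.1)])]
scene tub [(0.56, [np.float64(359.2), np.float64(290.0), np.float64(-1.1)])]
scene jug [(0.66, [np.float64(637.8), np.float64(434.5), np.float64(2.1)])]
scene battery_box [(0.91, [np.float64(537.5), np.float64(-438.1), np.float64(0.5)])]
scene books [(0.59, [np.float64(408.8), np.float64(558.4), np.float64(-2.8)]), (0.34, [np.float64(549.6), np.float64(207.2), np.float64(51.7)])]
scene jar [(0.78, [np.float64(738.1), np.float64(-410.9), np.float64(3.2)]), (0.71, [np.float64(562.9), np.float64(78.1), np.float64(-0.4)]), (0.24, [np.float64(641.3), np.float64(434.4), np.float64(0.8)])]
scene bowl [(0.9, [np.float64(767.0), np.float64(44.7), np.float64(-5.3)])]
top bottle [(0.74, [np.float64(561.7), np.float64(78.7), np.float64(-3.5)]), (0.2, [np.float64(767.7), np.float64(44.3), np.float64(-2.7)])]
top button_top [(0.58, [np.float64(656.3), np.float64(-152.9), np.float64(49.4)]), (0.57, [np.float64(240.4), np.float64(-220.9), np.float64(54.4)])]
top tub [(0.59, [np.float64(355.3), np.float64(298.9), np.float64(-2.6)])]
top jug [(0.64, [np.float64(637.5), np.float64(438.6), np.float64(-3.1)])]
top battery_box [(0.55, [np.float64(534.5), np.float64(-433.7), np.float64(3.4)])]
top books [(0.85, [np.float64(408.3), np.float64(570.1), np.float64(-0.3)])]
top jar [(0.93, [np.float64(730.1), np.float64(-410.6), np.float64(0.1)])]
top bowl [(0.62, [np.float64(769.0), np.float64(44.6), np.float64(-3.5)]), (0.48, [np.float64(534.5), np.float64(-433.4), np.float64(1.1)])]
```

View pics/scene6.png

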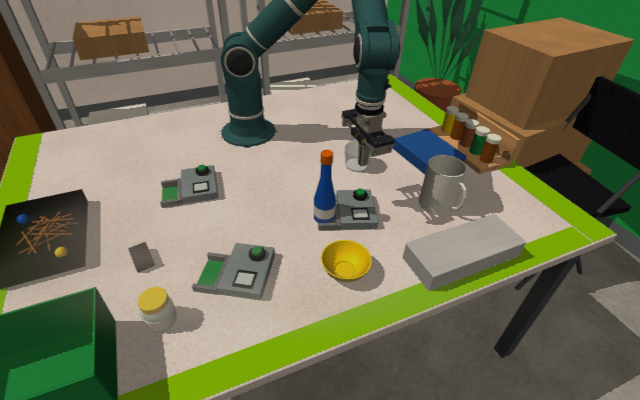

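The bottle stands upright in the bay at (325,205), the button is up again at (360,195), and the other things are where they were.

```bash
python3 -c "
from cell import robot
print(robot.job_done(), robot.observe()['t'])"
```

```text
the job is handed in; nothing more can be done
the job is handed in; nothing more can be done
```

The bottle is checked in and the job is handed in, at about 30 s on the robot's clock by my last reading; no verdict was reported.

- **Push:** I slid the bottle into the leftmost dock with two spread, tilted fingertips, contacting it at about 25 mm height. The force rose at the back stop to about 8 N, at the TCP position I expected for the bottle being home.
- **Button:** I pressed with the shut fingers through the full 6 mm to a hard stop, reaching about 15 N. I then let go and lifted clear.
- **Bottle position:** both cameras put it within about 4 mm of home in x and y, and it looks upright.
- **Button release:** the scene camera reads the top at 50 mm, which fits released. The top camera did not report this button because the arm hid it.
- **Other things:** all six are within about 5 mm of their starting readings, which is the networks' noise.
- **Odd reports:** the scene camera gave the bottle's underside height as 6.7 mm, which I took as noise because the top camera gave −3.5 mm. Networks also reported a "jar" at the bottle, "books" at the dock's button, a second "jar" at the jug, and a second "bottle" and a second "bowl" elsewhere. I took these as false hits because each listed thing was also found at its own place.

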